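# Shut the punch chest

### The arm

A 7-joint arm with a two-finger parallel gripper is mounted at the origin on the work surface. World frame = base frame: x ahead of the robot, y to its left, z up, the work surface at z = 0. Lengths are in m, angles in rad, forces in N, time in s.
With the tool pointing down it reaches from about 0.4 to 0.85 m from the base axis. Payload 10.4 kg.
Tool frame: the origin (TCP) lies at the very end of the fingers, on their centre line; the grasp point (between the pads) lies grasp_offset behind it (grasp_offset is the distance from the TCP to the grasp point, in m); y points along the fingers, x is the direction in which the jaws open and shut, and the axes are right-handed (so a half turn about y gives the same grasp; the last joint's range is limited). The gripper opens to 85 mm and grips with 20 to 120 N. Pads are 22 mm wide; open, the fingers measure 114 mm over their backs; the gripper's body (76 mm by 85 mm) begins 54 mm behind the grasp point. The pads swing forward as they close: fully open they stand 13 mm farther back than shut.
Start: joints at [-1.345, 0.332, -0.065, 1.46, 0.022, 1.35, -0.088], TCP at [0.154, 0.606, 0.231] pointing down, gripper open.
Joint ranges: [-2.6, 2.6], [-0.5, 2.12], [-1.47, 1.34], [0.16, 2.42], [-1.27, 4.41], [0.06, 2.06], [-2.6, 2.6]. Speed limits (rad/s): [2.22, 2.22, 2.79, 2.79, 3.14, 3.14, 3.14].

### API

Orientations are given as a unit quaternion [w, x, y, z].
In Python, from bench import move_pose, move_linear, set_joints, command_gripper, wait, solve_ik, observe, read_camera, camera_info, Unreachable, finish_job, grasp_offset gives the robot as it stands. Calls block until the motion is done:
- move_pose(position, orientation): joint-space move of the TCP to a pose.
- move_linear(position, max_speed=0.15, ori=None, max_force=None): straight line of the TCP; ori=None keeps the orientation; max_speed is the mean speed in m/s. With max_force (N) it stops when the force on the tool has changed by that much, and returns True; else False.
- set_joints(angles): joint-space move.
- command_gripper(opening, grip_force=None): finger opening in m; grip_force is the grip in N (None keeps the last); returns when the fingers have stopped.
- wait(seconds).
- solve_ik(position, orientation): joint angles nearest the present ones, or None.
- observe(): the state.
- read_camera(name): name is "scene" or "top" or "wrist"; returns (picture, depth): 400x640x3 uint8, blue, green, red; 400x640 float32, m along the optical axis (not along the pixel's ray), 0 where there is no reading.
- camera_info(name): a dict with "camera_matrix" (3x3 intrinsics, pixels), "world_from_camera" (4x4, takes a point from camera to world coordinates). Camera axes: x right, y up, looking along -z (the intrinsics and any distortion apply to the point x, -y, -z); pixel columns grow to the right and rows downward; lengths in m; the calibration is good to about 2 mm. The wrist camera is an equidistant fisheye: a pixel r from the principal point sees the ray r / f radians off the axis. A picture is of the moment at which its call begins: read the wrist's pose just before it. camera_info takes no time and is no camera call; for the wrist camera it gives the pose at the moment of the call.
A pose or a line that the arm cannot do raises Unreachable and nothing moves.
- finish_job(): hands the job in, once; it reports no verdict.
The state is a dict: "clock": time; "joint_pos": joint angles; "qd": joint speeds; "joint_efforts": joint torques, N m; "position": TCP position; "tcp_rot": TCP orientation; "force": force on the tool from outside, world axes, zero at the start; "wrist_torque": the same for the moment, N m; "grip_width": finger opening in m.
Only numpy, scipy, OpenCV 4.12 (cv2) and the standard library are available. Lean on these libraries where they do the work, as an engineer would, in place of code of your own. Each camera call takes 0.05 s, during which the arm holds its last target.

### The job

Shut up the tool chest whose drawer holds the long punches: with the fingertips, push its drawer fully home and push its lid down until it lies flat and shut, in either order and without slamming either one. Leave the other chest, with the round dies, standing open just as it is, and do not pick up or disturb any of the loose things.

Things in the scene. Friction and masses are not known exactly. Their poses are not given: they have to be found in the camera images.
- punch_chest: the chest to shut, left or right: fixed grey sheet-steel tool chest, 180 deep (its x) by 180 wide (its y) by 100 high; long round punches lie side by side in its drawer (the other holds flat dies). Origin: centre of its underside; x from drawer side to hinge side, away from the robot, turned up to 0.24 rad; z up. Walls 6; open upper tray over the drawer, its floor 69 above the bench
- punch_drawer (a joint): how far the punch drawer stands out, in m: 0 = fully home, 0.12 = fully out; it slides along the chest's x axis (out = towards the robot, -x). Sliding friction about 2 N plus 6 N per m/s; it has no catch or spring and stays where it is left
- punch_drawer_face (a point): middle of the punch drawer's flat outer face (width 176, from 10 to 62 above the bench), 50 above the bench. The drawer front is 14 thick and lies over the chest's front, so that when home its outer face stands 14 in front of the chest body
- punch_lid (a joint): angle of the punch chest's lid in rad: 0 = lying shut on the chest, growing as it opens; limit 1.35. Hinged along the chest's far (+x) top edge; a stiff hinge (about 0.5 N m of friction) leaves it standing where it is put, so it must be pushed all the way down (a few N at its free edge)
- punch_lid_edge (a point): middle of the lid's free edge, on its outer (upper) face. The lid is a plain plate, 180 by 180 by 6 thick, 180 from hinge to free edge; shut, this point is 106 above the bench over the chest's front edge
- punch_hinge (a point): middle of the lid's hinge line, on the chest's far top edge, 100 above the bench (the plate's lower face turns about it); the hinge line runs along the chest's y axis
- die_chest: the other chest, of the same build and size, whose drawer holds nine flat round dies with centre holes; it is to be left standing open. Origin and axes as for the first
- die_drawer (a joint): how far the other chest's drawer stands out, in m, as above
- die_drawer_face (a point): middle of the other drawer's outer face, as above
- die_lid (a joint): angle of the other chest's lid, as above
- die_lid_edge (a point): middle of the free edge of the other chest's lid, as above
- punch_sleeve: loose steel ring, 44 across, 20 high, lying in the upper tray of the punch chest, under the lid; origin at its underside's centre
- die_sleeve: the same loose ring in the upper tray of the other chest
- standing_punch: loose steel punch standing upright between the chests, 75 high, 28 across at the head; origin at the centre of its foot
- die_ring: loose dark steel ring on the bench between the drawers, 48 across, 22 high; origin at its underside's centre
- stripper: loose stepped steel disc on the left of the bench, 68 across, 40 high; origin at its underside's centre
- oil_bottle: loose white bottle on the left, 60 across, 150 high; origin at its underside's centre
- spanner: loose spanner, 160 long, lying on the right; origin near its middle
- pot: loose metal cup on the right, 70 across, 80 high; origin at its underside's centre

How it is judged:
By the outcome, as a careful person would: the job done as asked, in the order asked, and still so for the second after the job is handed in, with the robot touching nothing.
It also fails if it takes over 42 s, if anything falls off the work surface, if the arm or the gripper's body presses on something with over 40 N, if the wrist force passes 120 N, or if a joint passes its speed limit or range.

## Working session

There is one attempt and no reset: what is moved stays moved. The work goes in short steps, each a Python script; the robot and the scene stay as the last script left them, time stands still between calls to the robot, and variables do not carry over. Pictures are saved under pics/ and viewed, and the job is handed in when it is done.

```bash
ls; mkdir -p pics
python3 - <<'E'
from bench import *
import cv2,numpy as np
np.set_printoptions(precision=4,suppress=True)
s=observe();print(s)
import bench;print(grasp_offset)
for n in ["scene","top","wrist"]:
    i=camera_info(n);print(n,i)
    p,d=read_camera(n);cv2.imwrite(f"pics/{n}0.png",p);np.save(f"pics/{n}0.npy",d)
E
```

```text
pics
{'clock': 0.0, 'joint_pos': array([-1.3446,  0.3329, -0.0647,  1.461 ,  0.0216,  1.3499, -0.0885]), 'qd': array([-0.0001,  0.0024, -0.002 ,  0.0015,  0.0018, -0.0022,  0.0004]), 'joint_efforts': array([  0.0004, -62.545 ,   0.0494, -39.1611,   0.0162,   0.01  ,
         0.    ]), 'position': array([0.1538, 0.6054, 0.2305]), 'tcp_rot': array([-0.5578,  0.5585,  0.4337, -0.4345]), 'force': array([-0.7079,  0.6353, -0.4451]), 'wrist_torque': array([ 0.0058, -0.0623,  0.0253]), 'grip_width': 0.08509974333915535}
0.0187
scene {'camera_matrix': array([[374.9633,   0.    , 328.7583],
       [  0.    , 374.9633, 200.4051],
       [  0.    ,   0.    ,   1.    ]]), 'world_from_camera': array([[ 0.9388,  0.2916, -0.1833,  0.3658],
       [-0.3445,  0.8002, -0.4909, -0.6234],
       [ 0.0035,  0.524 ,  0.8517,  1.1957],
       [ 0.    ,  0.    ,  0.    ,  1.    ]])}
top {'camera_matrix': array([[374.8047,   0.    , 320.7667],
       [  0.    , 374.8047, 198.3001],
       [  0.    ,   0.    ,   1.    ]]), 'world_from_camera': array([[ 0.0147,  0.9863, -0.164 ,  0.4083],
       [-0.9997,  0.0173,  0.0144,  0.026 ],
       [ 0.0171,  0.1638,  0.9864,  1.2215],
       [ 0.    ,  0.    ,  0.    ,  1.    ]])}
wrist {'camera_matrix': array([[309.7069,   0.    , 320.6084],
       [  0.    , 309.7069, 203.0337],
       [  0.    ,   0.    ,   1.    ]]), 'world_from_camera': array([[ 0.2469, -0.9335, -0.2602,  0.0879],
       [ 0.9691,  0.2378,  0.0664,  0.6223],
       [-0.0001, -0.2685,  0.9633,  0.3736],
       [ 0.    ,  0.    ,  0.    ,  1.    ]])}
```

View pics/top0.png

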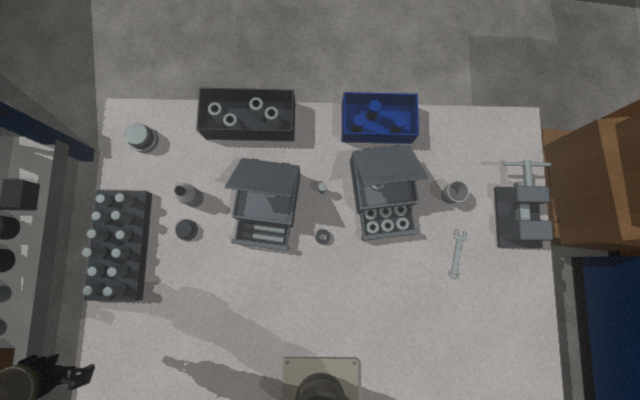

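View pics/scene0.png

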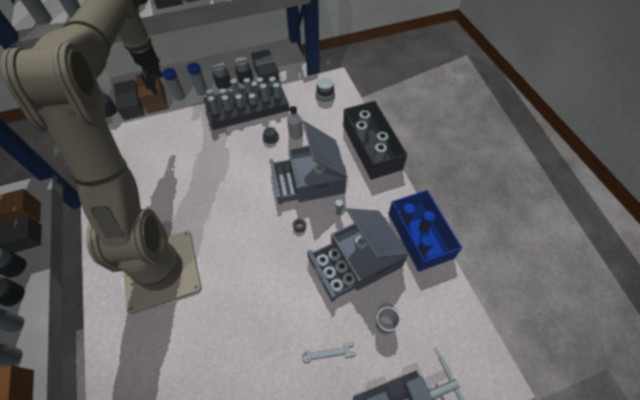

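The top view shows the punch chest on the left (+y) at about px (265,205), with two long punches in its drawer at (268,233). The die chest is on the right at (388,195). Next I'll zoom in and read the depth.

```bash
cat > h.py <<'E'
import numpy as np,cv2
from bench import *
np.set_printoptions(precision=4,suppress=True)
def cloud(n,d):
    i=camera_info(n);K=i["camera_matrix"];T=i["world_from_camera"]
    v,u=np.mgrid[0:400,0:640]
    P=np.stack([(u-K[0,2])/K[0,0]*d,-(v-K[1,2])/K[1,1]*d,-d],-1)
    return P@T[:3,:3].T+T[:3,3]
def proj(n,P):
    i=camera_info(n);K=i["camera_matrix"];T=i["world_from_camera"]
    c=(np.atleast_2d(P)-T[:3,3])@T[:3,:3]
    return np.stack([K[0,0]*c[:,0]/-c[:,2]+K[0,2],K[1,1]*-c[:,1]/-c[:,2]+K[1,2]],-1)
E
python3 - <<'E'
from h import *
p=cv2.imread("pics/top0.png")
cv2.imwrite("pics/topz.png",cv2.resize(p[140:260,160:350],None,fx=4,fy=4,interpolation=cv2.INTER_CUBIC))
p=cv2.imread("pics/scene0.png")
cv2.imwrite("pics/scenez.png",cv2.resize(p[95:215,250:400],None,fx=5,fy=5,interpolation=cv2.INTER_CUBIC))
d=np.load("pics/top0.npy");P=cloud("top",d)
for r in range(150,252,4):
    print(r,*["%d:(%.3f %.3f %.3f)"%(c,*P[r,c]) for c in (240,255,270,285,295)])
E
```

```text
150 240:(0.771 0.282 -0.001) 255:(0.773 0.232 -0.003) 270:(0.775 0.182 -0.006) 285:(0.775 0.131 -0.002) 295:(0.776 0.098 -0.002)
154 240:(0.757 0.282 -0.000) 255:(0.760 0.232 -0.007) 270:(0.758 0.181 0.003) 285:(0.760 0.131 0.002) 295:(0.761 0.097 -0.001)
158 240:(0.743 0.281 0.002) 255:(0.744 0.230 0.001) 270:(0.745 0.180 0.003) 285:(0.747 0.131 -0.003) 295:(0.748 0.097 -0.004)
162 240:(0.697 0.255 0.123) 255:(0.700 0.211 0.116) 270:(0.703 0.166 0.109) 285:(0.733 0.130 -0.002) 295:(0.733 0.096 0.001)
166 240:(0.680 0.250 0.144) 255:(0.682 0.206 0.139) 270:(0.685 0.163 0.131) 285:(0.689 0.120 0.117) 295:(0.692 0.090 0.106)
170 240:(0.663 0.245 0.163) 255:(0.664 0.202 0.161) 270:(0.668 0.160 0.150) 285:(0.671 0.117 0.141) 295:(0.674 0.088 0.131)
174 240:(0.647 0.241 0.180) 255:(0.649 0.199 0.175) 270:(0.652 0.158 0.168) 285:(0.655 0.115 0.157) 295:(0.657 0.087 0.149)
178 240:(0.631 0.236 0.200) 255:(0.634 0.196 0.191) 270:(0.636 0.155 0.184) 285:(0.639 0.114 0.175) 295:(0.642 0.086 0.162)
182 240:(0.616 0.232 0.218) 255:(0.619 0.193 0.207) 270:(0.621 0.152 0.202) 285:(0.625 0.112 0.18
[... 1445 characters left out ...]
270:(0.502 0.168 0.032) 285:(0.503 0.122 0.017) 295:(0.506 0.091 -0.003)
234 240:(0.489 0.266 0.012) 255:(0.488 0.215 0.030) 270:(0.490 0.169 0.015) 285:(0.491 0.122 0.012) 295:(0.493 0.090 -0.003)
238 240:(0.476 0.265 0.013) 255:(0.476 0.214 0.031) 270:(0.476 0.167 0.032) 285:(0.478 0.121 0.012) 295:(0.480 0.090 -0.002)
242 240:(0.461 0.255 0.061) 255:(0.461 0.208 0.065) 270:(0.465 0.169 0.014) 285:(0.466 0.121 0.010) 295:(0.467 0.090 -0.003)
246 240:(0.451 0.267 -0.002) 255:(0.450 0.209 0.058) 270:(0.450 0.162 0.062) 285:(0.451 0.117 0.059) 295:(0.454 0.089 -0.001)
250 240:(0.438 0.266 0.001) 255:(0.439 0.218 -0.002) 270:(0.440 0.169 -0.001) 285:(0.439 0.116 0.059) 295:(0.441 0.089 -0.001)
```

```bash
true
```

```text
(no output)
```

View pics/topz.png

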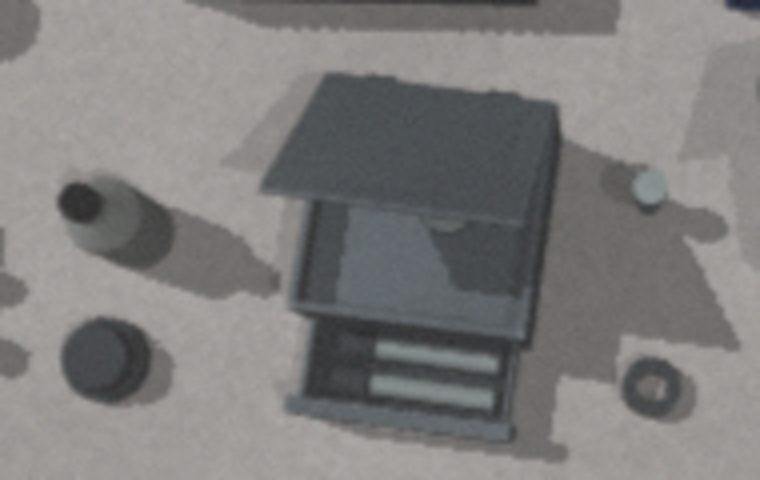

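View pics/scenez.png

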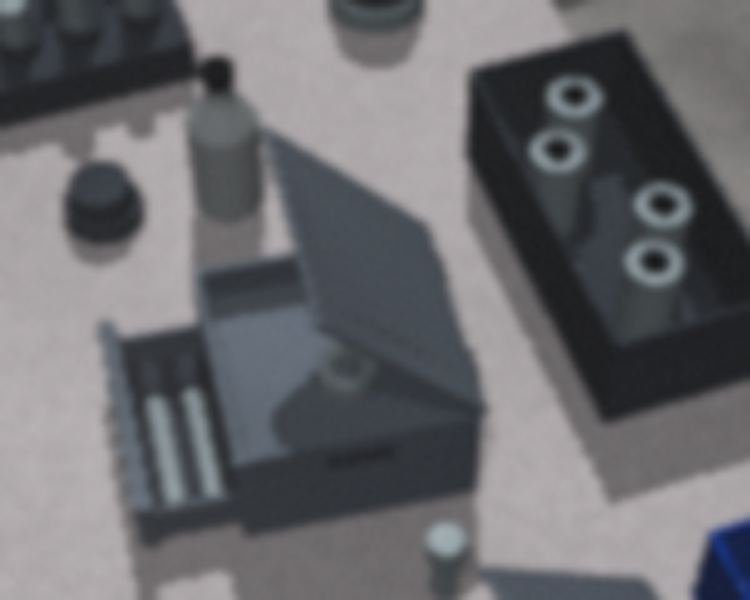

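Run:
```python
from h import *
d=np.load("pics/top0.npy");P=cloud("top",d)
i=camera_info("top");K=i["camera_matrix"];T=i["world_from_camera"]
def ray(u,v,z):
    r=T[:3,:3]@np.array([(u-K[0,2])/K[0,0],-(v-K[1,2])/K[1,1],-1]);return T[:3,3]+r*(z-T[2,3])/r[2]
L=ray(233.2,217,.1);R=ray(291.2,225.2,.1);print("front",L,R,np.linalg.norm(L-R),np.arctan2(L[0]-R[0],L[1]-R[1]))
l=ray(231.7,242.7,.062);r=ray(287.7,249.5,.062);print("drawer",l,r,np.linalg.norm(l-r),np.arctan2(l[0]-r[0],l[1]-r[1]))
h=ray(299.4,168,.1);print("hinge right corner",h,np.linalg.norm(h-R))
# lid plane
m=cv2.erode(((P[...,2]>.112)&(P[...,0]>.57)&(P[...,0]<.72)&(P[...,1]>.07)&(P[...,1]<.3)).astype(np.uint8),np.ones((3,3)))>0
m[:, :228]=0; m[:, 303:]=0
Q=P[m];c=Q.mean(0);u,s,vt=np.linalg.svd(Q-c);n=vt[2]*np.sign(vt[2][2]);print("lid",len(Q),c,n,s/np.sqrt(len(Q)),"yaw",np.arctan2(-n[1],-n[0]),"tilt",np.arccos(n[2]))
# hinge line: plane at z=.1 (outer face, ~+6/cos)
for nm,(u_,v_) in dict(lidfreeL=(262,190),lidfreeR=(524,221),lidhL=(322,73),lidhR=(557,103)).items():
    uu,vv=u_/4+160,v_/4+140
    rr=T[:3,:3]@np.array([(uu-K[0,2])/K[0,0],-(vv-K[1,2])/K[1,1],-1]);t=n@(c-T[:3,3])/(n@rr);print(nm,T[:3,3]+rr*t)
# other things
for nm,(u_,v_,z) in dict(bottle=(95,200,.15),stripper=(107,357,.04),ring=(652,388,.022),punch=(650,187,.075)).items():
    print(nm,ray(u_/4+160,v_/4+140,z))
```

```text
front [0.5333 0.2712 0.1   ] [0.5116 0.0969 0.1   ] 0.175617370481362 0.12437106458405418
drawer [0.4584 0.2799 0.062 ] [0.4404 0.108  0.062 ] 0.17286007122419433 0.10457902883940261
hinge right corner [0.6879 0.0766 0.1   ] 0.17753916157053584
lid 1677 [0.6373 0.1741 0.1842] [ 0.7413 -0.0895  0.6652] [0.0494 0.0462 0.0012] yaw 3.0214755573519776 tilt 0.8429890623268345
lidfreeL [0.5956 0.2644 0.2428]
lidfreeR [0.5786 0.0909 0.2385]
lidhL [0.7121 0.2559 0.1119]
lidhR [0.6926 0.0768 0.1095]
bottle [0.6038 0.4068 0.15  ]
stripper [0.4991 0.4272 0.04  ]
ring [ 0.4827 -0.0005  0.022 ]
punch [0.6355 0.0044 0.075 ]
```

```bash
cat >> h.py <<'E'
from scipy.spatial.transform import Rotation as Rn
A=-0.12; e=np.array([np.cos(A),np.sin(A),0]); f=np.array([-np.sin(A),np.cos(A),0]); ez=np.array([0,0,1.])
O=np.array([.6125,.175,0])
def pt(x,y,z): return O+x*e+y*f+z*ez
def quat(tilt,sgn):   # tilt>0: fingers point forward (+chest x) and down
    yv=np.sin(tilt)*e-np.cos(tilt)*ez; xv=sgn*f
    R=np.stack([xv,yv,np.cross(xv,yv)],1); return np.roll(Rn.from_matrix(R).as_quat(),1)
E
python3 - <<'E'
from h import *
w=observe()["tcp_rot"];print(Rn.from_quat(np.roll(w,-1)).as_matrix())
for sgn in (1,-1):
  for t in (-.5,-.3,0,.3,.5):
    q=quat(t,sgn)
    for nm,p in dict(pre=pt(-.21,0,.15),lo=pt(-.195,0,.045),home=pt(-.104,0,.045),lidtop=pt(-.01,0,.28),lidshut=pt(-.07,0,.106)).items():
        j=solve_ik(p,q);print(sgn,t,nm,p,j)
E
```

```text
[[ 0.2462 -0.0002 -0.9692]
 [ 0.9692 -0.001   0.2462]
 [-0.0011 -1.     -0.    ]]
1 -0.5 pre [0.404  0.2001 0.15  ] [-0.6645  0.373   0.3435  1.7049 -0.326   1.5544  1.2204]
1 -0.5 lo [0.4189 0.1983 0.045 ] [-0.6352  0.5354  0.3314  1.7342 -0.3736  1.386   1.3037]
1 -0.5 home [0.5092 0.1875 0.045 ] [-0.5582  0.6963  0.3552  1.4853 -0.389   1.4947  1.3543]
1 -0.5 lidtop [0.6026 0.1762 0.28  ] [-0.4828  0.7355  0.46    0.9251 -0.4297  2.0214  1.3036]
1 -0.5 lidshut [0.543  0.1834 0.106 ] [-0.5388  0.6951  0.3816  1.3487 -0.3834  1.6342  1.3436]
1 -0.3 pre [0.404  0.2001 0.15  ] [-0.7238  0.2204  0.3196  1.8273 -0.2211  1.3734  1.1213]
1 -0.3 lo [0.4189 0.1983 0.045 ] [-0.7044  0.3875  0.3272  1.876  -0.2869  1.1807  1.2147]
1 -0.3 home [0.5092 0.1875 0.045 ] [-0.6306  0.5506  0.3642  1.6505 -0.3204  1.27    1.3023]
1 -0.3 lidtop [0.6026 0.1762 0.28  ] [-0.5538  0.5678  0.4379  1.1181 -0.3149  1.7896  1.2829]
1 -0.3 lidshut [0.543  0.1834 0.106 ] [-0.6215  0.5469  0.4029  1.5188 -0.3145  1.4112  1.3048]
1 0 pre [0.404  0.2001 0.15  ] [-0.8419  0.0037  0.283   2.0185 -0.0012  1.1195  0.8
[... 2820 characters left out ...]
ne
-1 0.3 home [0.5092 0.1875 0.045 ] [-0.8366  0.1931  0.3036  2.1187  0.2205  0.6121 -2.4024]
-1 0.3 lidtop [0.6026 0.1762 0.28  ] [-0.7895  0.1128  0.3774  1.6657  0.1236  1.1152 -2.1506]
-1 0.3 lidshut [0.543  0.1834 0.106 ] [-0.8171  0.1555  0.3308  2.0051  0.1784  0.7507 -2.303 ]
-1 0.5 pre [0.404  0.2001 0.15  ] [ 0.5097 -0.4356 -1.1492  2.2745 -0.0717  0.688  -2.3198]
-1 0.5 lo [0.4189 0.1983 0.045 ] None
-1 0.5 home [0.5092 0.1875 0.045 ] [-1.7594  0.329   1.2261  2.284   0.049   0.3581 -2.3453]
-1 0.5 lidtop [0.6026 0.1762 0.28  ] [-0.6064  0.0071  0.0926  1.8233  0.3616  0.9289 -2.3666]
-1 0.5 lidshut [0.543  0.1834 0.106 ] [-1.7518  0.1606  1.2452  2.1807  0.296   0.526  -2.4602]
```

Run:
```python
from h import *
q=quat(.3,1)
command_gripper(0.0,20)
move_pose(pt(-.21,0,.15),q)
move_linear(pt(-.20,0,.045),max_speed=.12)
def st(s):
    o=observe();r=o["position"]-O;print(s,"t%.2f"%o["clock"],"x%.4f y%.4f z%.4f"%(r@e,r@f,r[2]),o["force"],o["grip_width"])
st("low")
print(move_linear(pt(-.165,0,.045),max_speed=.03,max_force=20));st("contact")
print(move_linear(pt(-.126,0,.045),max_speed=.04,max_force=20));st("near")
p,d=read_camera("top");cv2.imwrite("pics/t1.png",cv2.resize(p[140:260,160:350],None,fx=4,fy=4));np.save("pics/t1.npy",d)
```

```text
low t3.69 x-0.1997 y0.0004 z0.0455 [-0.4575 -0.1974 -0.7322] -0.00014928907094411724
False
contact t5.01 x-0.1650 y-0.0000 z0.0450 [-0.7446  0.3549 -0.115 ] -0.0003406512608923177
False
near t6.13 x-0.1259 y-0.0000 z0.0451 [-0.2061  0.5863 -0.4803] 4.1722342625931116e-06
```

View pics/t1.png

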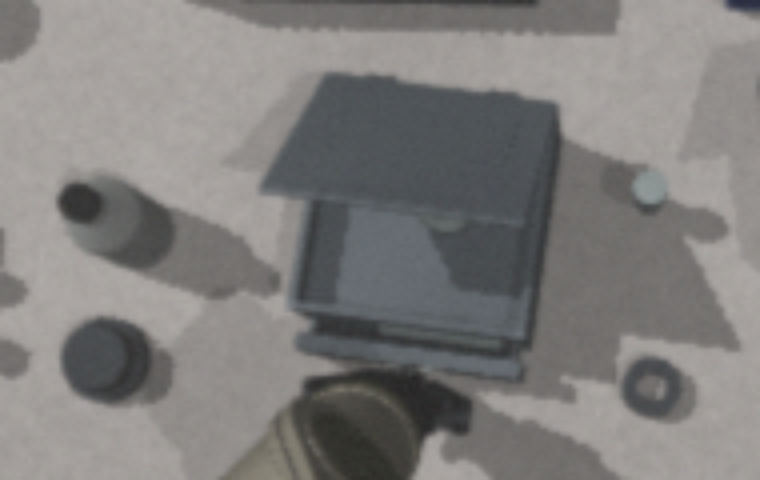

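The drawer has followed the fingers: its front is now at about (410,357) in the zoom, with only a small gap left. Next is the slow final push.

Run:
```python
from h import *
def st(s):
    o=observe();r=o["position"]-O;print(s,"t%.2f"%o["clock"],"x%.4f y%.4f z%.4f"%(r@e,r@f,r[2]),o["force"],o["force"]@e)
print(move_linear(pt(-.100,0,.045),max_speed=.02,max_force=14));st("end")
wait(.2);st("hold")
p,d=read_camera("top");cv2.imwrite("pics/t2.png",cv2.resize(p[140:260,160:350],None,fx=4,fy=4));np.save("pics/t2.npy",d)
```

```text
True
end t6.98 x-0.1120 y-0.0000 z0.0443 [-1.3087  0.3814  1.8939] -1.344937505962397
hold t7.18 x-0.1121 y-0.0003 z0.0442 [-0.2858 -0.0086  0.2898] -0.2827384834861474
```

View pics/t2.png

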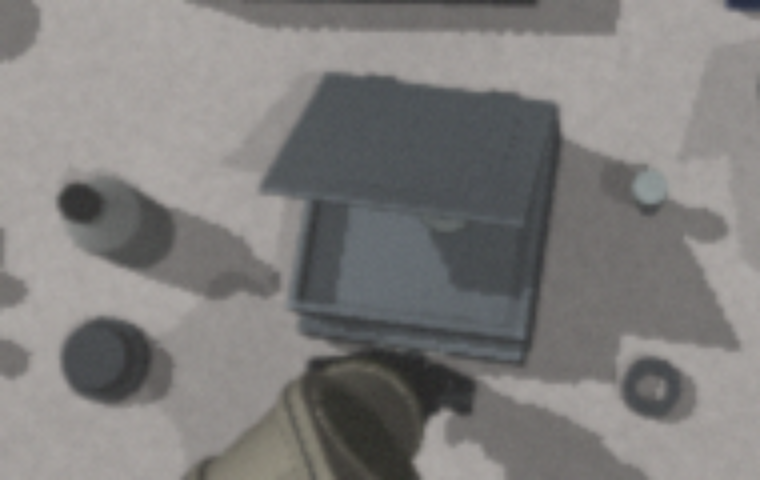

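Run:
```python
from h import *
def st(s):
    o=observe();r=o["position"]-O;print(s,"t%.2f"%o["clock"],"x%.4f y%.4f z%.4f"%(r@e,r@f,r[2]),o["force"],o["force"]@e)
print(move_linear(pt(-.106,0,.045),max_speed=.01,max_force=14));st("end")
move_linear(pt(-.18,0,.06),max_speed=.12);st("off")
move_linear(pt(-.20,0,.30),max_speed=.25)
p,d=read_camera("top");cv2.imwrite("pics/t3.png",cv2.resize(p[140:260,160:350],None,fx=4,fy=4));np.save("pics/t3.npy",d)
st("up")
```

```text
True
end t7.59 x-0.1120 y-0.0005 z0.0436 [ 0.1794  0.6247 -0.0115] 0.10335329895350696
off t8.32 x-0.1795 y0.0001 z0.0602 [-0.6735 -0.3425 -0.7876] -0.6276380209270591
up t9.49 x-0.2003 y-0.0005 z0.2984 [ 0.1999 -0.0044 -1.4068] 0.19894073535043663
```

View pics/t3.png

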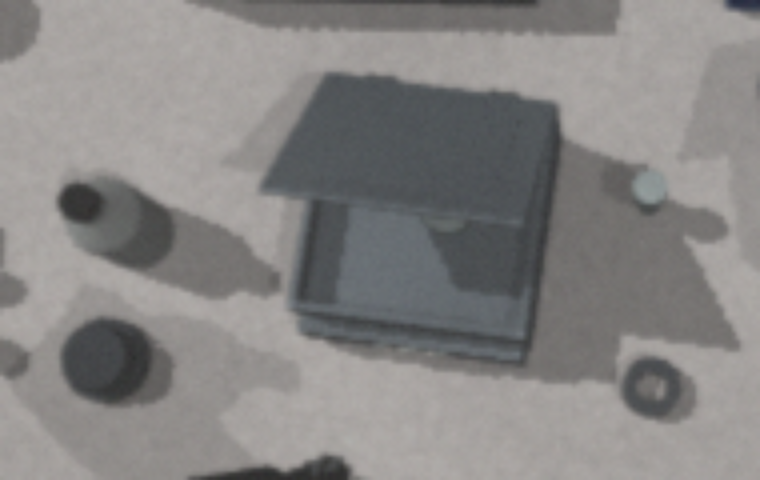

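Drawer home: its front is flush at zoom (410,345), and two slow pushes both stopped at x=-0.112. Now the lid, from its outer face.

Run:
```python
from h import *
def st(s):
    o=observe();r=o["position"]-O;print(s,"t%.2f"%o["clock"],"x%.4f y%.4f z%.4f"%(r@e,r@f,r[2]),o["force"])
q=quat(0,1)
def tc(th,s=.165): return pt(.09-s*np.cos(th)+.006*np.sin(th)+.011,0,.1+s*np.sin(th)+.006*np.cos(th))
move_linear(pt(-.16,0,.34),max_speed=.2,ori=q)
move_linear(pt(.03,0,.34),max_speed=.2)
move_linear(tc(1.05),max_speed=.15);st("above")
for th in (.8,.65,.5,.35,.22,.12):
    hit=move_linear(tc(th),max_speed=.06,max_force=20);st("%.2f %s"%(th,hit))
    if hit: break
p,d=read_camera("top");cv2.imwrite("pics/t4.png",cv2.resize(p[140:260,160:350],None,fx=4,fy=4))
p,d=read_camera("scene");cv2.imwrite("pics/s4.png",cv2.resize(p[95:215,250:400],None,fx=5,fy=5))
```

```text
above t11.84 x0.0244 y0.0002 z0.2474 [0.4376 0.6638 0.0243]
0.80 False t12.68 x-0.0096 y0.0001 z0.2228 [ 0.5255 -1.0572 -0.2911]
0.65 False t13.23 x-0.0270 y0.0001 z0.2046 [-0.1003  0.2408  0.2096]
0.50 False t13.79 x-0.0413 y-0.0000 z0.1841 [ 0.6545 -0.1529 -0.6788]
0.35 False t14.35 x-0.0522 y-0.0000 z0.1620 [-0.6008 -0.8146  0.2116]
0.22 False t14.86 x-0.0590 y-0.0001 z0.1415 [ 1.0738  0.7245 -0.3036]
0.12 False t15.28 x-0.0625 y-0.0002 z0.1252 [-0.3394  0.591   0.2728]
```

View pics/s4.png

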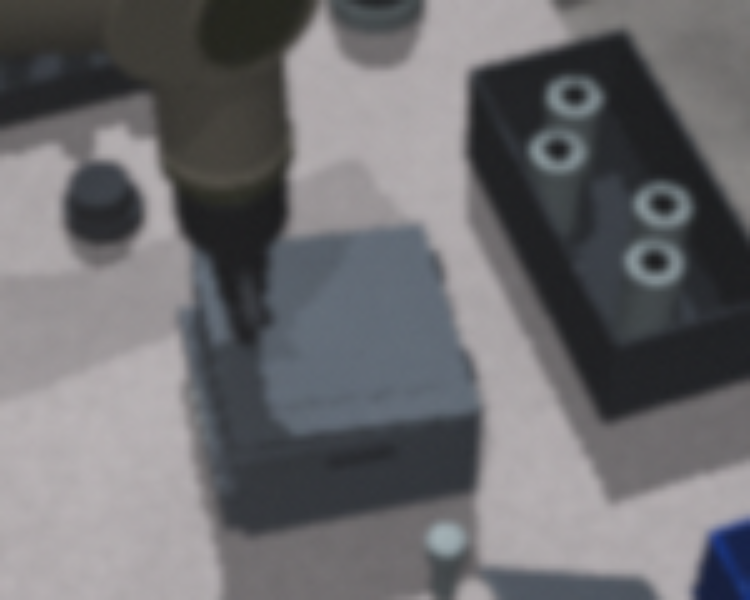

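The scene picture shows the lid nearly flat under the fingers at (250,335). Now the slow final press.

Run:
```python
from h import *
def st(s):
    o=observe();r=o["position"]-O;print(s,"t%.2f"%o["clock"],"x%.4f y%.4f z%.4f"%(r@e,r@f,r[2]),o["force"])
x=-.064
print(move_linear(pt(x,0,.096),max_speed=.025,max_force=14));st("p1")
print(move_linear(pt(x,0,.095),max_speed=.015,max_force=16));st("p2")
move_linear(pt(x,0,.20),max_speed=.12);st("up")
move_linear(pt(-.19,0,.30),max_speed=.25)
move_pose([.2,.5,.3],quat(0,1));st("away")
for n in("top","scene"):
    p,d=read_camera(n);cv2.imwrite(f"pics/{n}5.png",p);np.save(f"pics/{n}5.npy",d)
    P=cloud(n,d)
    m=(np.abs((P-O)@e)<.085)&(np.abs((P-O)@f)<.08)&(P[...,2]>.05)
    Q=P[m]; X=np.c_[(Q-O)@e,(Q-O)@f,np.ones(len(Q))];c=np.linalg.lstsq(X,Q[:,2],rcond=None)[0];print(n,len(Q),"slope/height",c,Q[:,2].min(),Q[:,2].max())
a=cv2.imread("pics/top0.png");b=cv2.imread("pics/top5.png")
cv2.imwrite("pics/cmp.png",np.vstack([cv2.resize(k[140:260,160:480],None,fx=2.4,fy=2.4) for k in(a,b)]))
```

```text
True
p1 t16.18 x-0.0634 y0.0002 z0.1061 [-3.048  -0.9099  9.5637]
True
p2 t16.47 x-0.0634 y0.0001 z0.1061 [-2.6784 -0.4326  7.4788]
up t17.40 x-0.0644 y-0.0001 z0.1991 [-0.888   0.7428 -0.0608]
away t19.59 x-0.4467 y0.2728 z0.2999 [-0.0515  0.588   0.6395]
top 2922 slope/height [-0.0003  0.0018  0.1062] 0.09933251490453232 0.11497307353261599
scene 1629 slope/height [-0.0006  0.002   0.1065] 0.09695937044380143 0.11417509072984311
```

View pics/cmp.png

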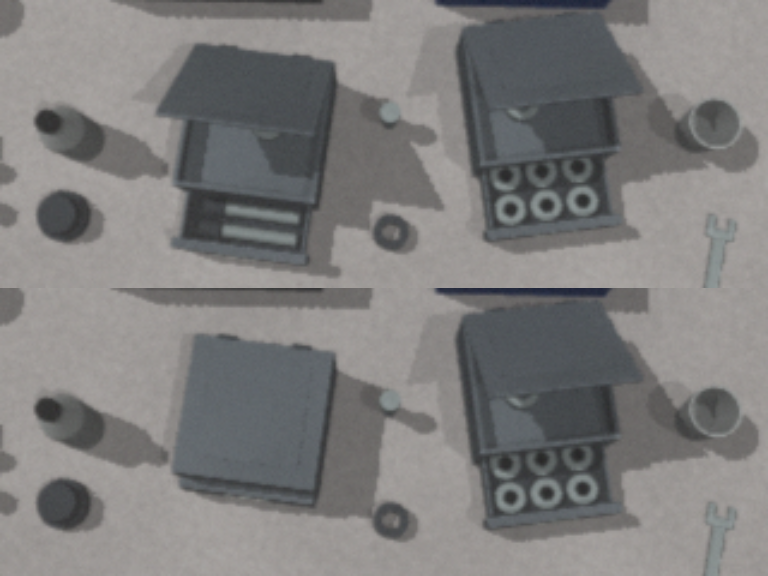

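View pics/scene5.png

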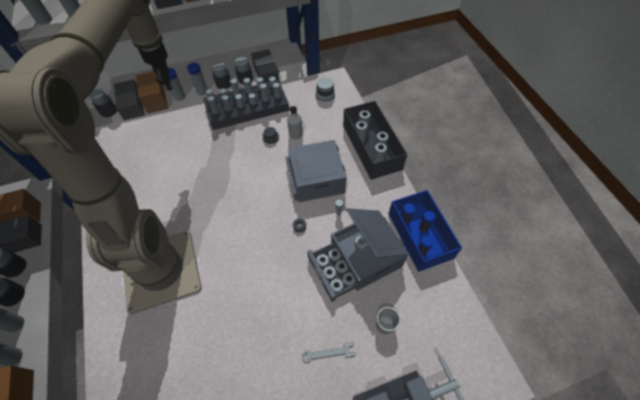

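Run:
```python
from h import *
d=np.load("pics/top5.npy");P=cloud("top",d);r=P-O;X=r@e;Y=r@f
m=(np.abs(Y)<.07)&(X<-.085)&(X>-.12)&(P[...,2]>.05)&(P[...,2]<.07)
print("face edge X",np.sort(X[m])[:8],m.sum())
for D in(0,.003,.006): print(D,(proj("top",pt(-.104-D,-.088,.062))-[160,140])*4)
print((proj("top",pt(-.09,-.09,.1))-[160,140])*4)
```

```text
face edge X [-0.1061 -0.1051 -0.1048 -0.1046 -0.1043 -0.1043 -0.1039 -0.1039] 230
0 [[523.2414 361.9125]]
0.003 [[522.6684 365.7662]]
0.006 [[522.0949 369.6231]]
[[525.508  339.7214]]
```

The drawer's outer edge projects to (523,362) if it is fully home, and the picture shows it at (524,362). I'm handing in.

```bash
python3 -c "
from bench import *
print(finish_job())"
```

```text
the job is handed in; nothing more can be done
None
```

I shut the left-hand chest, the one with the long punches, and handed the job in at about 20 s on the robot's clock. With the closed fingertips I pushed the drawer home first. I then pushed the lid down slowly over its arc and gave it a light final press.

Last checks:
- **Drawer:** two slow pushes stopped at the same point. The depth camera puts its outer face at about x = -0.104 to -0.105 in the chest's frame, and fully home is -0.104. The fingertip stop point put it about 2 mm further in (-0.1015), which is within the calibration error.
- **Lid:** both fixed cameras show it flat, at 106 mm high with a slope of about 0.002 or less. The shut height given is 106 mm.
- **Everything else:** in the before and after top views, the die chest stands open as it was. The loose things visible there have not moved. The ring in the punch chest's tray is now under the lid and could not be checked.

No check failed.

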